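Put a lens cell away in its tin and close the lid

TASK

Stand the lens cell upright in the middle of the wide tin's base, then put the wide lid on over it so that the lid sits fully down on the base. Leave the narrow lid where it is: it belongs to another tin.

Things in the scene. Friction and masses are not known exactly. Their poses are not given: they have to be found in the camera images.
- cell_centre (a point): Lens cell: a loose upright steel cylinder with a thin black band round it and a glass lens in its top face, 40 mm in diameter, 30 mm tall, 0.12 kg, standing on the granite plate. This point is its centre, 15 mm above its underside; its z axis is the cylinder's axis.
- base: Wide tin's base, aluminium, fixed: a round flange 112 mm across and 5 mm thick with a raised round middle, 80 mm across, bevelled to a flat top 68 mm across, 17 mm above the granite. The cell stands on that top; the lid's rim goes round the raised middle onto the flange. Origin: centre of the underside, at granite height; z up. A smaller base (80 mm across), farther off, is another tin's.
- lid_grip (a point): Wide lid, loose, aluminium, 0.15 kg: a deep round cap standing open side down on the granite, 94 mm outside, 88 mm inside, 53 mm tall (50 mm deep inside), with a knob on top, 24 mm across and 38 mm tall. This point is on the knob's axis, 24 mm above the cap's flat top and 77 mm above its rim: grip here; z is the lid's axis. Lid fully on: this point is 82 mm above the base's origin.
- narrow_lid_grip (a point): Narrow lid of another tin, not to be moved: same material, height and knob as the wide lid, but 64 mm in outer diameter; loose. It and the wide lid stand one to the left and one to the right of the base, either way round. This point is on its knob's axis, 77 mm above its rim.
There are look-alikes about, which are no part of the job. What is shaped like the part that bears lid_grip but blue is not meant. What is shaped like the part that bears cell_centre but brown is not meant.

How it is judged:
On the way:
1. the lens cell stands upright and released on the raised middle of the wide base, its axis within 15 mm of the base's (horizontal distance between cell_centre and base below 0.015 m and z of cell_centre in the frame of base between 0.028 and 0.036 m and angle between cell_centre's own z axis and vertical below 0.17 rad and contact force between the fingers and cell below 0.1 N), for 0.2 s.
At the end, for the whole second after the job is handed in: The lens cell stands upright (within 10 degrees) on the raised middle of the wide base, its axis within 18 mm of the base's; the wide lid is over it, upright and at rest with its rim down on the flange (within 4 mm in height, axes within 10 mm); the narrow lid is within 20 mm of where it was (horizontal distance between cell_centre and base below 0.018 m and z of cell_centre in the frame of base between 0.028 and 0.036 m and angle between cell_centre's own z axis and vertical below 0.17 rad and horizontal distance between lid_grip and base below 0.01 m and z of lid_grip in the frame of base between 0.077 and 0.086 m and angle between lid_grip's own z axis and vertical below 0.1 rad and linear speed of lid below 0.02 m/s and distance of narrow_lid_grip from where it was at the start of the episode below 0.02 m); the robot touches nothing.
It fails at once if the narrow lid is moved by more than 20 mm (distance of narrow_lid_grip from where it was at the start of the episode above 0.02 m).
It also fails if it takes over 58 s, if anything falls off the work surface, if the arm or the gripper's body presses on something with over 40 N, if the wrist force passes 120 N, or if a joint passes its speed limit or range.

ROBOT

A 6-joint arm with a two-finger parallel gripper is mounted at the origin on the work surface. World frame = base frame: x ahead of the robot, y to its left, z up, the work surface at z = 0. Lengths are in m, angles in rad, forces in N, time in s.
With the tool pointing down it reaches from about 0.275 to 0.975 m from the base axis. Payload 8.4 kg.
Tool frame: the origin (TCP) lies on the centre line of the jaws, within the pads' length; the fingertips stand 8 mm ahead of it and the grasp point (between the pads) lies 11 mm behind it; z points along the fingers, y is the line along which they close (so a half turn about z gives the same grasp; the last joint's range is limited). The gripper opens to 92 mm and grips with 3 to 60 N. Pads are 20 mm wide; open, the fingers measure 128 mm over their backs; the gripper's body (75 mm by 189 mm) begins 69 mm behind the grasp point.
Start: joints at [-1.215, 0.353, 1.633, -0, 1.155, -0.002], TCP at [0.219, -0.585, 0.223] pointing down, gripper open.
Joint ranges: [-2.63, 2.63], [-0.92, 2.1], [0.06, 2.66], [-1.3, 4.44], [0, 2.69], [-3.02, 3.02]. Speed limits (rad/s): [2.22, 2.22, 2.79, 3.14, 3.14, 3.14].

INTERFACE

Orientations are given as a rotation vector (axis times angle).
In Python, from bench import sensors, eyes, arm gives the robot as it stands. The module is installed in compiled form; this text tells all that it offers.
- The arm moves only by the tool send_rows, never from a script. Its argument "plan" is one flat list of numbers, 7 for each row, row after row: the turn, a rotation vector about the tool's x, y, z in rad, then the shift along the tool's x, y, z in mm, then the finger opening in mm, from 0 to 91.9. In form: [wx, wy, wz, tx, ty, tz, jaw, wx, wy, wz, tx, ty, tz, jaw, ...]. A call has 1 to 5 rows; each row shifts and turns the commanded pose from where the row before left it, along the tool's axes as they then stand; what a row does not reach is not made up. A row lasts 1/8 s, in which the tool goes at most 62.5 mm and 10.7 degrees, less where a joint would pass 70% of its speed; a pose out of reach is approached as far as the arm can. A call with a gripper value outside its range is refused whole. The fingers move at their own pace and stop on an object; "squeeze" is the grip in N (left out, the last holds). Time passes only in rows, so rows that do not move let the fingers close. It gives the time, the measured TCP pose, the force, the opening and the grip force at its end, in the units of the state.
- sensors.get_obs(): the state, without advancing time (a new reading comes with each control period).
- eyes.read_camera(name): name is "scene" or "top" or "wrist"; returns the picture (400x640x3 uint8, red, green, blue); there is no depth.
- eyes.camera_info(name): a dict with "mtx" (3x3 intrinsics, pixels), "k1" (the pictures are not rectified: a ray, as slopes to the right and down, at radius r is drawn at 1 + k1 r^2 times it, then the intrinsics apply), "world_to_cam" (4x4, takes a point from world to camera coordinates). Camera axes: x right, y down, z forward; pixel columns grow to the right and rows downward; lengths in m; the calibration is good to about 2 mm. A picture is of the moment at which its call begins: read the wrist's pose just before it. camera_info takes no time and is no camera call; for the wrist camera it gives the pose at the moment of the call.
- arm.finish_job(): hands the job in; it is judged then, once.
The state is a dict: "time_s": time; "joints": joint angles; "qvel": joint speeds; "joint_torque": joint torques, N m; "eef_pos": TCP position; "orientation": TCP orientation; "wrist_force": force on the tool from outside, world axes, zero at the start; "wrist_torque": the same for the moment, N m; "finger_gap": opening from 0.0 (shut) to 1.0 (fully open); "finger_force": force on a finger pad.
Only numpy, scipy, OpenCV 4.12 (cv2) and the standard library are available. Lean on these libraries where they do the work, as an engineer would, in place of code of your own. Each camera call takes 0.05 s, during which the arm holds its last target. There are 200 camera calls.

## Working session

There is one attempt and no reset: what is moved stays moved. The work goes in short steps, Python scripts to look and compute and a tool call to move; the robot and the scene stay as the last step left them, time stands still between calls to the robot, and variables do not carry over. Pictures are saved under pics/ and viewed, at most 10 in all, crops included, and the job is handed in when it is done.

Besides the shell and the picture viewer there is one more tool, called after "Request:" by a JSON object that holds its "name" and its "arguments". send_rows: Moves the arm, as the interface text tells. Its arguments: {"type":"object","properties":{"plan":{"type":"array","items":{"type":"number"}},"squeeze":{"type":"number"}},"required":["plan"]}

```bash
mkdir -p pics; python3 - <<'E'
from bench import sensors, eyes
import cv2,numpy as np
o=sensors.get_obs()
for k in o: print(k,np.round(o[k],4))
for n in("scene","top"):
    im=eyes.read_camera(n); cv2.imwrite(f"pics/{n}0.png",im[:,:,::-1]); i=eyes.camera_info(n)
    print(n,np.round(i["mtx"],1).tolist(),i["k1"],np.round(i["world_to_cam"],3).tolist())
E
```

```text
time_s 0.0
joints [-1.2154  0.3536  1.6341 -0.      1.1551 -0.0024]
qvel [ 0.001  -0.0011 -0.0011  0.0003  0.0009 -0.0002]
joint_torque [-5.00000e-03 -5.93856e+01 -3.34218e+01  6.93000e-02  2.34000e-02
 -1.00000e-04]
eef_pos [ 0.2187 -0.585   0.2219]
orientation [-3.0902e+00 -5.5890e-01  4.0000e-04]
wrist_force [-0.1931  0.1038 -0.0746]
wrist_torque [-0.0051  0.0447 -0.0228]
finger_force 0.0
finger_gap 0.9999
scene [[476.5, 0.0, 317.9], [0.0, 476.5, 203.0], [0.0, 0.0, 1.0]] -0.019578508539526914 [[-0.305, 0.952, 0.006, 0.127], [0.583, 0.191, -0.79, -0.293], [-0.754, -0.237, -0.613, 1.706], [0.0, 0.0, 0.0, 1.0]]
top [[521.0, 0.0, 317.3], [0.0, 521.0, 192.7], [0.0, 0.0, 1.0]] 0.009947847654659033 [[-0.019, -1.0, -0.008, 0.056], [-0.988, 0.02, -0.153, 0.575], [0.153, 0.005, -0.988, 1.266], [0.0, 0.0, 0.0, 1.0]]
```

View pics/top0.png

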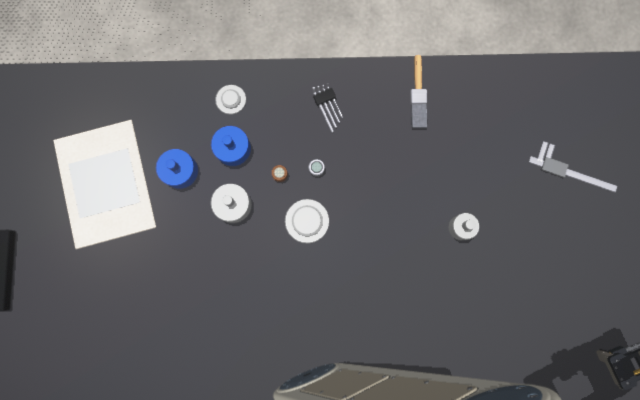

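View pics/scene0.png

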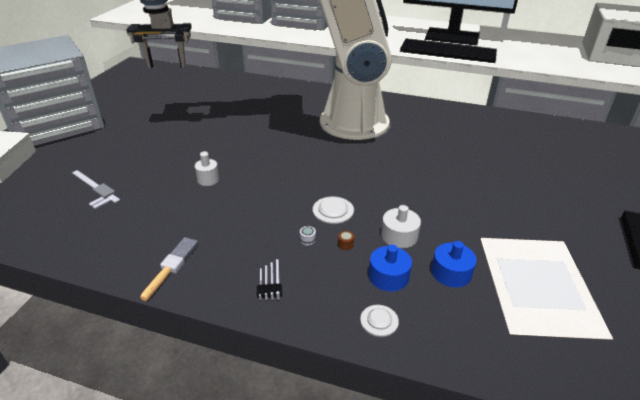

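Top view candidates:
- **Lids:** white wide lid (230,203), white narrow lid (466,226), blue lids (230,144) and (175,167).
- **Cells:** steel with lens (317,168), brown (280,173).
- **Bases:** wide (307,221), small (231,99).

By the description I choose the cell at (317,168), the lid at (230,203) and the base at (307,221). I'll check these in a close crop and measure by silhouette centroid in both cameras.

```bash
cat > h.py <<'E'
import cv2,numpy as np
from scipy.optimize import least_squares
def proj(P,i):
    p=np.asarray(P)@i["world_to_cam"][:3,:3].T+i["world_to_cam"][:3,3]
    s=p[:,:2]/p[:,2:]; s=s*(1+i["k1"]*(s**2).sum(1,keepdims=True))
    return s@i["mtx"][:2,:2].T+i["mtx"][:2,2]
a=np.linspace(0,2*np.pi,60,endpoint=False)
def ring(x,y,r,z): return np.c_[x+r*np.cos(a),y+r*np.sin(a),0*a+z]
# parts: list of cylinders, each a list of (radius, z)
M=dict(cell=[[(.02,0),(.02,.03)]],base=[[(.056,0),(.056,.005)],[(.04,.005),(.034,.017)]],
  lid=[[(.047,0),(.047,.053)],[(.012,.053),(.012,.091)]],narrow=[[(.032,0),(.032,.053)],[(.012,.053),(.012,.091)]])
def model(name,x,y,i,shape,g=0,S=8):
    m=np.zeros((shape[0],shape[1]),np.uint8); 
    for c in M[name]:
        p=proj(np.vstack([ring(x,y,r,z+g) for r,z in c]),i)
        cv2.fillConvexPoly(m,cv2.convexHull(np.round(p*256).astype(np.int32)),255,cv2.LINE_AA,8)
    return m
def blob(im,px,thr=55):
    w=(im.max(2)>thr).astype(np.uint8)
    w=cv2.morphologyEx(w,cv2.MORPH_CLOSE,np.ones((5,5),np.uint8))
    n,l,st,c=cv2.connectedComponentsWithStats(w)
    k=l[px[1],px[0]]; return st[k,4],c[k],(l==k)
def cen(m):
    q=cv2.moments(m); return np.array([q["m10"],q["m01"]])/q["m00"],q["m00"]/255
def solve(name,c,i,shape,x0,g=0):
    f=lambda v:cen(model(name,v[0],v[1],i,shape,g))[0]-c
    return least_squares(f,x0,diff_step=.01).x
def ray0(px,i,z):
    f=lambda v:proj([[v[0],v[1],z]],i)[0]-px
    return least_squares(f,[.5,0]).x
E
python3 - <<'E'
from h import *
from bench import eyes
P=dict(top=dict(cell=(317,168),base=(307,221),lid=(230,203),narrow=(466,228)),scene=dict(cell=(307,233),base=(333,209),lid=(401,230),narrow=(206,174)))
for n in P:
    im=cv2.imread(f"pics/{n}0.png"); i=eyes.camera_info(n)
    for k,px in P[n].items():
        A,c,_=blob(im,px); v=solve(k,c,i,im.shape,ray0(px,i,.02))
        print(n,k,A,round(cen(model(k,*v,i,im.shape))[1]),c.round(1),v.round(4), "err px",(cen(model(k,*v,i,im.shape))[0]-c).round(2))
    if n=="top": cv2.imwrite("pics/c.png",cv2.resize(im[130:250,180:350],None,fx=4,fy=4,interpolation=2))
E
```

```text
top cell 251285 248 [317.1 196.8] [0.5694 0.0453] err px [-0. -0.]
top base 251285 1547 [317.1 196.8] [0.5718 0.0454] err px [-0.  0.]
top lid 251285 1251 [317.1 196.8] [0.567  0.0453] err px [ 0. -0.]
top narrow 251285 622 [317.1 196.8] [0.5673 0.0453] err px [0. 0.]
scene cell 215641 235 [341.8 179.4] [0.384  0.0632] err px [-0.  0.]
scene base 215641 756 [341.8 179.4] [0.365  0.0584] err px [-0.  0.]
scene lid 215641 1091 [341.8 179.4] [0.4027 0.0679] err px [0. 0.]
scene narrow 215641 692 [341.8 179.4] [0.4087 0.0694] err px [-0. -0.]
```

View pics/c.png

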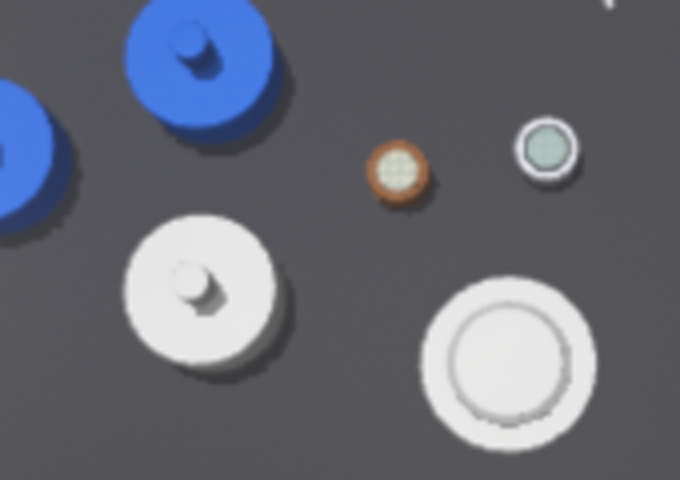

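The crop confirms the choice: the steel cell with its lens (crop 547,149), the white wide lid (200,290) and the wide base (508,363), with brown and blue look-alikes beside them. The background is about 85 grey, so I'll raise the threshold and use only the bright top faces for the top view.

```bash
python3 - <<'E'
from h import *
import h
from bench import eyes
full=dict(M)
topf=dict(cell=[[(.02,.03)]],base=[[(.056,.005)]],lid=[[(.047,.053)]],narrow=[[(.032,.053)]])
P=dict(top=dict(cell=(312,166),base=(307,221),lid=(222,200),narrow=(460,226)),scene=dict(cell=(301,233),base=(333,209),lid=(401,230),narrow=(206,178)))
for n in P:
    im=cv2.imread(f"pics/{n}0.png"); i=eyes.camera_info(n)
    h.M=topf if n=="top" else full
    for k,px in P[n].items():
      for thr in (125,160):
        y,x=px[1],px[0]
        w=im.max(2)>thr; yy,xx=np.nonzero(w); j=np.argmin((yy-y)**2+(xx-x)**2); 
        A,c,m=blob(im,(xx[j],yy[j]),thr)
        cn,_=cv2.findContours(m.astype(np.uint8),0,1); mm=np.zeros(m.shape,np.uint8); cv2.drawContours(mm,cn,-1,255,-1); c,A=cen(mm)
        v=solve(k,c,i,im.shape,ray0(px,i,.02))
        print(n,k,thr,A,round(cen(model(k,*v,i,im.shape))[1]),c.round(1),v.round(4))
E
```

```text
top cell 125 207.0 218 [316.2 166.6] [0.6459 0.0463]
top cell 160 189.0 219 [316.1 166.7] [0.6457 0.0465]
top base 125 1555.0 1571 [306.6 220.6] [0.5104 0.0736]
top base 160 1500.0 1571 [306.6 220.6] [0.5104 0.0735]
top lid 125 1163.0 1178 [229.4 201.9] [0.5559 0.2641]
top lid 160 1110.0 1178 [229.4 201.9] [0.556  0.2643]
top narrow 125 556.0 580 [465.7 225.6] [ 0.4854 -0.3201]
top narrow 160 519.0 580 [465.8 225.5] [ 0.4856 -0.3204]
scene cell 125 232.0 313 [307.4 234.1] [0.6428 0.045 ]
scene cell 160 140.0 309 [307.4 231.9] [0.635  0.0422]
scene base 125 902.0 951 [332.9 209.3] [0.5099 0.0731]
scene base 160 848.0 950 [332.8 209.3] [0.5097 0.0729]
scene lid 125 2689.0 1585 [395.7 248.4] [0.639  0.2673]
scene lid 160 762.0 1372 [401.5 219.5] [0.5276 0.2619]
scene narrow 125 528.0 672 [205.6 169.1] [ 0.4832 -0.3248]
scene narrow 160 171.0 658 [205.6 165.6] [ 0.4664 -0.3338]
```

Top and scene agree within about 3 mm at granite height 0: base (0.510, 0.073), cell (0.645, 0.046), lid (0.556, 0.264). I'll align the tool yaw with the world, so tx=+x, ty=−y, tz=−z, and travel at the present height.

Request:
{"name": "send_rows", "arguments": {"plan": [0, 0, 0.179, 0, 0, 0, 91, 0, 0, 0.179, 0, 0, 0, 91, 0, 0, 0, 25, -37, 0, 91, 0, 0, 0, 25, -37, 0, 91, 0, 0, 0, 25, -37, 0, 91], "squeeze": 20}}

```text
time_s: 0.72
eef_pos: [0.2943, -0.4731, 0.2222]
orientation: [-3.141, 0.001, 0.0]
wrist_force: [0.1, -0.8, 0.0]
finger_gap: 0.991
finger_force: 0.0
```

Request:
{"name": "send_rows", "arguments": {"plan": [0, 0, 0, 28, -41, 0, 91, 0, 0, 0, 28, -41, 0, 91, 0, 0, 0, 28, -41, 0, 91, 0, 0, 0, 28, -41, 0, 91, 0, 0, 0, 28, -41, 0, 91]}}

```text
time_s: 1.35
eef_pos: [0.4345, -0.268, 0.2224]
orientation: [-3.141, 0.001, 0.0]
wrist_force: [0.3, -0.2, -0.0]
finger_gap: 0.991
finger_force: 0.0
```

Request:
{"name": "send_rows", "arguments": {"plan": [0, 0, 0, 28, -41, 0, 70, 0, 0, 0, 28, -41, 0, 70, 0, 0, 0, 28, -41, 0, 70, 0, 0, 0, 28, -41, 0, 70, 0, 0, 0, 0, 0, 0, 70]}}

```text
time_s: 1.98
eef_pos: [0.5472, -0.103, 0.2222]
orientation: [-3.141, -0.005, 0.0]
wrist_force: [-0.3, -0.9, 0.1]
finger_gap: 0.762
finger_force: 0.0
```

Request:
{"name": "send_rows", "arguments": {"plan": [0, 0, 0, 25, -37, 0, 70, 0, 0, 0, 25, -37, 0, 70, 0, 0, 0, 24, -37, 0, 70, 0, 0, 0, 24, -38, 0, 70, 0, 0, 0, 0, 0, 0, 70]}}

```text
time_s: 2.6
eef_pos: [0.6446, 0.0447, 0.222]
orientation: [-3.141, -0.003, 0.001]
wrist_force: [-1.7, -0.5, 0.7]
finger_gap: 0.757
finger_force: 0.0
```

```bash
python3 - <<'E'
from h import *
from bench import eyes,sensors
print(np.round(sensors.get_obs()["eef_pos"],4),np.round(sensors.get_obs()["orientation"],4))
i=eyes.camera_info("wrist"); im=eyes.read_camera("wrist")[:,:,::-1]
print(np.round(i["world_to_cam"],3).tolist(),i["k1"])
im=im.copy()
cv2.imwrite("pics/wraw.png",im)
for k,x,y in(("cell",.645,.046),("base",.51,.0733)):
    for c in M[k]:
        for r,z in c: cv2.polylines(im,[np.round(proj(ring(x,y,r,z),i)).astype(np.int32)],True,(0,0,255),1)
cv2.imwrite("pics/w1.png",im)
E
```

```text
[0.6446 0.0447 0.222 ] [-3.1415e+00 -3.0000e-03  6.0000e-04]
[[0.001, -1.0, 0.0, 0.045], [-0.97, -0.001, 0.244, 0.597], [-0.244, -0.0, -0.97, 0.546], [0.0, 0.0, 0.0, 1.0]] -0.003042796993264682
```

View pics/w1.png

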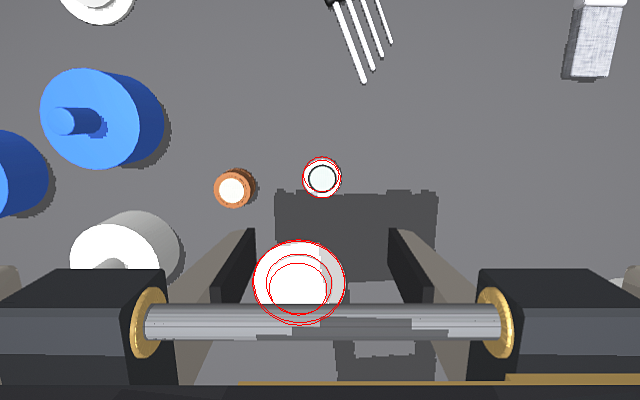

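The wrist picture shows the cell at (322,177) and the base at (299,283). Both overlays coincide with what is seen, and the brown look-alike is at (231,188), clear of the fingers. Next I descend (TCP z to 0.012) and grip.

Request:
{"name": "send_rows", "arguments": {"plan": [0, 0, 0, 0.5, -1, 50, 70, 0, 0, 0, 0, 0, 50, 70, 0, 0, 0, 0, 0, 50, 70, 0, 0, 0, 0, 0, 40, 70, 0, 0, 0, 0, 0, 20, 70]}}

```text
time_s: 3.28
eef_pos: [0.6424, 0.0427, 0.0105]
orientation: [3.141, -0.002, -0.006]
wrist_force: [-0.9, -0.3, -0.1]
finger_gap: 0.761
finger_force: 0.0
```

Request:
{"name": "send_rows", "arguments": {"plan": [0, 0, 0, 0, 0, 0, 60, 0, 0, 0, 0, 0, 0, 50, 0, 0, 0, 0, 0, 0, 36, 0, 0, 0, 0, 0, 0, 36, 0, 0, 0, 0, 0, 0, 36]}}

```text
time_s: 3.9
eef_pos: [0.6457, 0.0445, 0.0143]
orientation: [3.142, 0.0, 0.004]
wrist_force: [-1.5, -0.8, 7.0]
finger_gap: 0.431
finger_force: 20.0
```

Gap is 0.431 × 92 = 39.7 mm, so the cell is gripped. Lift and check.

Request:
{"name": "send_rows", "arguments": {"plan": [0, 0, 0, 0, 0, -20, 36, 0, 0, 0, 0, 0, -30, 36, 0, 0, 0, 0, 0, -10, 36, 0, 0, 0, 0, 0, 0, 36, 0, 0, 0, 0, 0, 0, 36]}}

```text
time_s: 4.53
eef_pos: [0.6438, 0.0445, 0.0718]
orientation: [3.142, -0.0, -0.002]
wrist_force: [-1.0, 0.0, -0.7]
finger_gap: 0.434
finger_force: 20.0
```

```bash
python3 - <<'E'
from h import *
from bench import eyes,sensors
for k in range(4):
    o=sensors.get_obs(); print(np.round(o["eef_pos"],4),np.round(o["orientation"],4),np.round(o["wrist_force"],2),o["finger_gap"])
    n=["scene","wrist","wrist","scene"][k]; i=eyes.camera_info(n); im=eyes.read_camera(n)[:,:,::-1]; cv2.imwrite(f"pics/l{k}.png",im)
a=cv2.imread("pics/l2.png"); b=cv2.imread("pics/l3.png")[180:280,260:400]
cv2.imwrite("pics/l.png",np.vstack([a[120:],cv2.resize(b,(392,280),interpolation=2)if 0 else cv2.copyMakeBorder(cv2.resize(b,(392,280)),0,0,0,248,0)]))
E
```

```text
[0.6438 0.0445 0.0718] [ 3.1415e+00 -3.0000e-04 -2.0000e-03] [-1.04  0.04 -0.7 ] 0.4344732645492553
[0.6437 0.0445 0.0716] [ 3.1415e+00 -2.0000e-04 -2.7000e-03] [-0.24  0.05 -2.19] 0.4265532605327057
[0.6437 0.0444 0.0715] [ 3.1415e+00 -3.0000e-04 -2.8000e-03] [-0.27 -0.34 -0.6 ] 0.4294790756093626
[0.6438 0.0445 0.0716] [ 3.1415e+00 -4.0000e-04 -2.7000e-03] [ 0.94  0.3  -1.39] 0.4334337128724881
```

View pics/l.png

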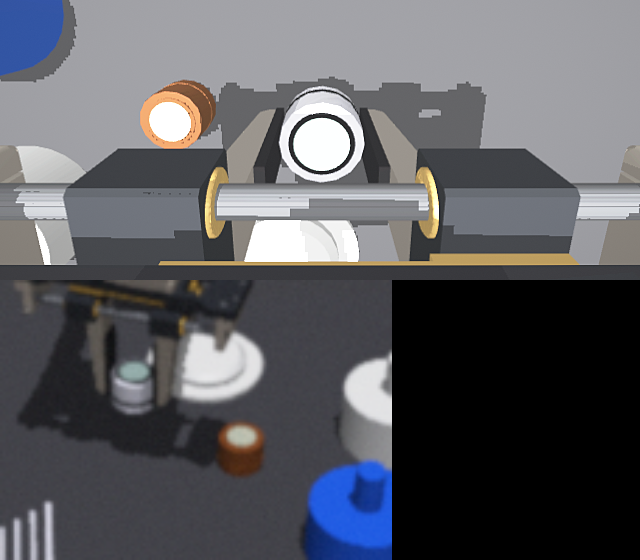

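The cell is held upright at (322,263) in the full wrist frame, with a look-alike and the base behind it. I'll measure its offset in the grip from the lens ring.

```bash
python3 - <<'E'
from h import *
from bench import eyes
i=eyes.camera_info("wrist"); g=cv2.imread("pics/l2.png",0)
w=((g>235)).astype(np.uint8); 
n,l,st,c=cv2.connectedComponentsWithStats(w[:, :]); k=l[263,322]; print(st[k],c[k])
for z in(.086,.089): print(z,ray0(c[k],i,z).round(4))
E
```

```text
[ 294  238   56   53 2321] [321.37096079 263.9108143 ]
0.086 [0.6434 0.0453]
0.089 [0.6448 0.0453]
```

The cell is within 1 mm of the TCP axis. Carry it to the base: x −134, y +28, then down to touch (TCP z about 0.030).

Request:
{"name": "send_rows", "arguments": {"plan": [0, 0, 0, -35, -7, 0, 36, 0, 0, 0, -40, -8, 0, 36, 0, 0, 0, -39, -8, 0, 36, 0, 0, 0, -20, -5, 0, 36, 0, 0, 0, 0, 0, 0, 36]}}

```text
time_s: 5.35
eef_pos: [0.5092, 0.0727, 0.0724]
orientation: [3.141, 0.001, -0.002]
wrist_force: [0.6, -0.6, -1.1]
finger_gap: 0.428
finger_force: 20.0
```

Request:
{"name": "send_rows", "arguments": {"plan": [0, 0, 0, 0, 0, 15, 36, 0, 0, 0, 0, 0, 15, 36, 0, 0, 0, 0, 0, 8, 36, 0, 0, 0, 0, 0, 2, 36, 0, 0, 0, 0, 0, 0, 36]}}

```text
time_s: 5.98
eef_pos: [0.5106, 0.0725, 0.0324]
orientation: [3.142, -0.0, -0.0]
wrist_force: [-1.0, 0.0, -0.8]
finger_gap: 0.43
finger_force: 20.0
```

Request:
{"name": "send_rows", "arguments": {"plan": [0, 0, 0, 0, 0, 1, 36, 0, 0, 0, 0, 0, 0, 36, 0, 0, 0, 0, 0, 0, 36]}}

```text
time_s: 6.35
eef_pos: [0.5107, 0.0725, 0.0319]
orientation: [-3.142, 0.0, -0.001]
wrist_force: [-0.0, 0.5, -1.5]
finger_gap: 0.43
finger_force: 20.0
```

Request:
{"name": "send_rows", "arguments": {"plan": [0, 0, 0, 0, 0, 1, 36, 0, 0, 0, 0, 0, 0, 36, 0, 0, 0, 0, 0, 0, 36]}}

```text
time_s: 6.72
eef_pos: [0.5107, 0.0726, 0.0312]
orientation: [-3.142, 0.0, -0.001]
wrist_force: [-2.5, 0.5, 6.6]
finger_gap: 0.432
finger_force: 20.0
```

Request:
{"name": "send_rows", "arguments": {"plan": [0, 0, 0, 0, 0, 1, 36, 0, 0, 0, 0, 0, 0, 36, 0, 0, 0, 0, 0, 0, 36]}}

```text
time_s: 7.1
eef_pos: [0.5107, 0.0726, 0.0311]
orientation: [-3.142, 0.0, -0.001]
wrist_force: [-6.5, -0.6, 21.4]
finger_gap: 0.432
finger_force: 20.0
```

Contact, at z 0.0311. Back off 1 mm, open, and rise.

Request:
{"name": "send_rows", "arguments": {"plan": [0, 0, 0, 0, 0, -1.5, 36, 0, 0, 0, 0, 0, 0, 46, 0, 0, 0, 0, 0, 0, 56, 0, 0, 0, 0, 0, 0, 70, 0, 0, 0, 0, 0, 0, 70]}}

```text
time_s: 7.72
eef_pos: [0.5105, 0.0725, 0.031]
orientation: [-3.142, 0.0, 0.0]
wrist_force: [0.2, -0.5, -0.1]
finger_gap: 0.762
finger_force: 0.0
```

Request:
{"name": "send_rows", "arguments": {"plan": [0, 0, 0, 0, 0, -20, 70, 0, 0, 0, 0, 0, -40, 70, 0, 0, 0, 0, 0, -45, 70, 0, 0, 0, 0, 0, -45, 70, 0, 0, 0, 0, 0, 0, 70]}}

```text
time_s: 8.35
eef_pos: [0.5128, 0.0728, 0.1844]
orientation: [-3.141, 0.0, -0.01]
wrist_force: [-0.3, 0.4, 0.2]
finger_gap: 0.757
finger_force: 0.0
```

```bash
python3 - <<'E'
from h import *
from bench import eyes
i=eyes.camera_info("wrist"); im=eyes.read_camera("wrist")[:,:,::-1].copy(); cv2.imwrite("pics/p_raw.png",im)
for x,y,L in((.5101,.0733,M["base"]),(.5101,.0733,[[(.02,.017),(.02,.047)]]),(.556,.264,M["lid"])):
    for c in L:
        for r,z in c: cv2.polylines(im,[np.round(proj(ring(x,y,r,z),i)).astype(np.int32)],True,(0,0,255),1)
cv2.imwrite("pics/p.png",im)
E
```

```text
(no output)
```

View pics/p.png

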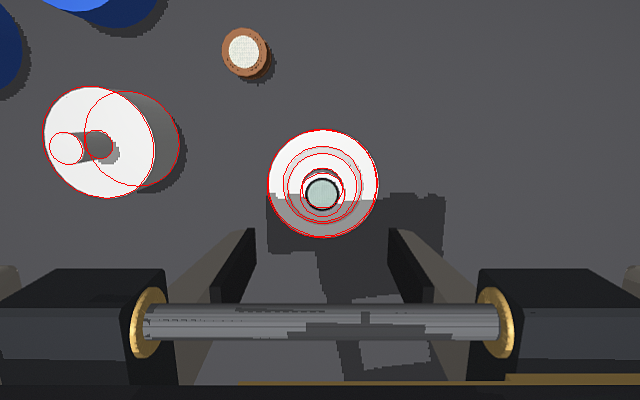

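The cell stands centred on the base at (322,193) on the red overlay, and the wide lid's outline at (100,142) matches (0.556, 0.264). Go to the lid.

Request:
{"name": "send_rows", "arguments": {"plan": [0, 0, 0, 10, -40, 0, 60, 0, 0, 0, 10, -45, 0, 60, 0, 0, 0, 10, -45, 0, 60, 0, 0, 0, 10, -45, 0, 60, 0, 0, 0, 5, -16, 0, 60]}}

```text
time_s: 9.02
eef_pos: [0.5549, 0.2653, 0.179]
orientation: [3.141, 0.003, -0.004]
wrist_force: [-0.2, -0.1, -0.2]
finger_gap: 0.651
finger_force: 0.0
```

Request:
{"name": "send_rows", "arguments": {"plan": [0, 0, 0, 0, 0, 0, 60, 0, 0, 0, 0, 0, 0, 60]}}

```text
time_s: 9.28
eef_pos: [0.5549, 0.2621, 0.1803]
orientation: [3.141, -0.001, -0.002]
wrist_force: [-0.0, 0.3, 0.4]
finger_gap: 0.654
finger_force: 0.0
```

```bash
python3 - <<'E'
from h import *
from bench import eyes,sensors
o=sensors.get_obs()["eef_pos"]; print(np.round(o,4))
i=eyes.camera_info("wrist"); im=eyes.read_camera("wrist")[:,:,::-1].copy(); cv2.imwrite("pics/q_raw.png",im)
for L in M["lid"]:
        for r,z in L: cv2.polylines(im,[np.round(proj(ring(.556,.264,r,z),i)).astype(np.int32)],True,(0,0,255),1)
cv2.imwrite("pics/q.png",im)
E
```

```text
[0.5549 0.2621 0.1803]
```

View pics/q.png

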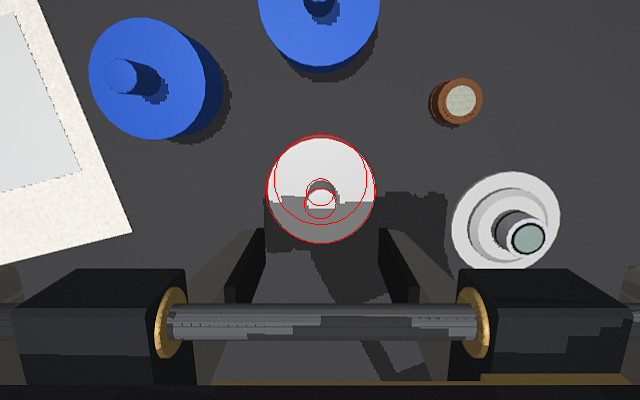

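The lid at (322,190) lies on its overlay, with the blue lids at (320,20) and (155,78) clear. Shift 1 and 2 mm, go down 113 mm, and grip with 40 N.

Request:
{"name": "send_rows", "arguments": {"plan": [0, 0, 0, 1, -2, 30, 60, 0, 0, 0, 0, 0, 35, 60, 0, 0, 0, 0, 0, 30, 60, 0, 0, 0, 0, 0, 18, 60, 0, 0, 0, 0, 0, 0, 60]}}

```text
time_s: 9.95
eef_pos: [0.5559, 0.2645, 0.0672]
orientation: [3.141, -0.002, -0.003]
wrist_force: [-0.6, -0.2, 0.0]
finger_gap: 0.651
finger_force: 0.0
```

Request:
{"name": "send_rows", "arguments": {"plan": [0, 0, 0, 0, 0, 0, 45, 0, 0, 0, 0, 0, 0, 32, 0, 0, 0, 0, 0, 0, 20, 0, 0, 0, 0, 0, 0, 20, 0, 0, 0, 0, 0, 0, 20], "squeeze": 40}}

```text
time_s: 10.58
eef_pos: [0.5568, 0.2655, 0.0686]
orientation: [3.142, 0.0, 0.001]
wrist_force: [-0.8, -3.2, 6.0]
finger_gap: 0.249
finger_force: 40.0
```

Request:
{"name": "send_rows", "arguments": {"plan": [0, 0, 0, 0, 0, -20, 20, 0, 0, 0, 0, 0, -35, 20, 0, 0, 0, 0, 0, -35, 20, 0, 0, 0, 0, 0, -15, 20, 0, 0, 0, 0, 0, 0, 20]}}

```text
time_s: 11.2
eef_pos: [0.557, 0.2658, 0.1742]
orientation: [-3.141, 0.0, -0.003]
wrist_force: [0.5, -0.1, -1.6]
finger_gap: 0.252
finger_force: 40.0
```

Request:
{"name": "send_rows", "arguments": {"plan": [0, 0, 0, -9, 35, 0, 20, 0, 0, 0, -11, 45, 0, 20, 0, 0, 0, -11, 45, 0, 20, 0, 0, 0, -10, 42, 0, 20, 0, 0, 0, -6, 25.5, 0, 20]}}

```text
time_s: 11.82
eef_pos: [0.5077, 0.0712, 0.1715]
orientation: [3.141, -0.002, -0.005]
wrist_force: [0.7, 0.1, -1.9]
finger_gap: 0.253
finger_force: 40.0
```

Request:
{"name": "send_rows", "arguments": {"plan": [0, 0, 0, 0, 0, 0, 20, 0, 0, 0, 0, 0, 0, 20]}}

```text
time_s: 12.08
eef_pos: [0.5094, 0.0735, 0.1724]
orientation: [-3.141, 0.001, 0.001]
wrist_force: [0.7, 0.1, -1.5]
finger_gap: 0.25
finger_force: 40.0
```

```bash
python3 - <<'E'
from h import *
from bench import eyes,sensors
o=sensors.get_obs(); e=o["eef_pos"]; print(np.round(e,4),np.round(o["orientation"],4))
out=[]
for n in("wrist","scene"):
    i=eyes.camera_info(n); im=eyes.read_camera(n)[:,:,::-1].copy()
    cv2.imwrite(f"pics/r_{n}.png",im)
    if n=="scene":
        s=5; x0,y0=270,130
        i=dict(i); A=np.array(i["mtx"]).copy(); A[:2]*=s; A[0,2]-=x0*s; A[1,2]-=y0*s; i["mtx"]=A
        im=cv2.resize(im[y0:y0+110,x0:x0+128],None,fx=s,fy=s,interpolation=2)[:550]
    for L in M["lid"]:
        for r,z in L: cv2.polylines(im,[np.round(proj(ring(e[0],e[1],r,z+e[2]-.0686),i)).astype(np.int32)],True,(0,0,255),1)
    if n=="scene":
        for L in M["base"]:
            for r,z in L: cv2.polylines(im,[np.round(proj(ring(.5101,.0733,r,z),i)).astype(np.int32)],True,(0,255,0),1)
    cv2.imwrite(f"pics/s_{n}.png",im)
a,b=cv2.imread("pics/s_wrist.png")[120:],cv2.imread("pics/s_scene.png")
cv2.imwrite("pics/s.png",np.hstack([cv2.resize(a,(400,175)),np.zeros((175,0,3),np.uint8)])if 0 else np.vstack([a[:200],cv2.resize(b,(465,400))[:, :].copy() if 0 else cv2.copyMakeBorder(cv2.resize(b,(465,400)),0,0,0,175,0)]))
E
```

```text
[0.5094 0.0735 0.1724] [-3.1413e+00  9.0000e-04  1.5000e-03]
```

View pics/s.png

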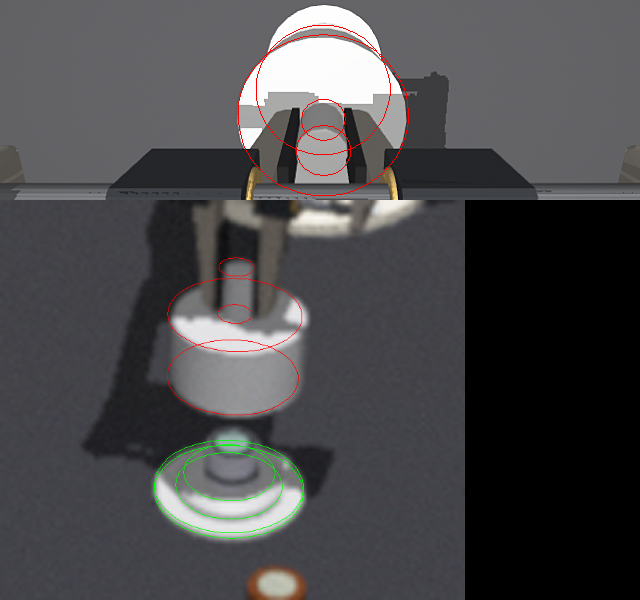

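The wrist overlay fits the held lid, which is level and on the grip axis. The scene view agrees to about 2 mm, and the lid hangs over the cell and base. Lower it, slowly at the end (seated at TCP z about 0.073).

Request:
{"name": "send_rows", "arguments": {"plan": [0, 0, 0, 0.7, 0, 20, 20, 0, 0, 0, 0, 0, 25, 20, 0, 0, 0, 0, 0, 20, 20, 0, 0, 0, 0, 0, 15, 20, 0, 0, 0, 0, 0, 0, 20]}}

```text
time_s: 12.8
eef_pos: [0.5096, 0.0734, 0.0921]
orientation: [3.141, 0.001, -0.003]
wrist_force: [0.8, -0.7, -1.1]
finger_gap: 0.252
finger_force: 40.0
```

Request:
{"name": "send_rows", "arguments": {"plan": [0, 0, 0, 0, 0, 4, 20, 0, 0, 0, 0, 0, 3, 20, 0, 0, 0, 0, 0, 3, 20, 0, 0, 0, 0, 0, 0, 20]}}

```text
time_s: 13.3
eef_pos: [0.5101, 0.073, 0.083]
orientation: [3.142, -0.0, -0.0]
wrist_force: [-0.6, 0.6, -1.8]
finger_gap: 0.256
finger_force: 40.0
```

Request:
{"name": "send_rows", "arguments": {"plan": [0, 0, 0, 0, 0, 3, 20, 0, 0, 0, 0, 0, 2, 20, 0, 0, 0, 0, 0, 0, 20, 0, 0, 0, 0, 0, 0, 20]}}

```text
time_s: 13.8
eef_pos: [0.5102, 0.073, 0.0781]
orientation: [3.142, -0.0, -0.0]
wrist_force: [-0.7, 0.1, -2.2]
finger_gap: 0.255
finger_force: 40.0
```

No contact so far, with the rim at about 10 mm. Continue.

Request:
{"name": "send_rows", "arguments": {"plan": [0, 0, 0, 0, 0, 2, 20, 0, 0, 0, 0, 0, 1, 20, 0, 0, 0, 0, 0, 0, 20, 0, 0, 0, 0, 0, 0, 20]}}

```text
time_s: 14.3
eef_pos: [0.5102, 0.073, 0.0751]
orientation: [3.142, -0.0, -0.0]
wrist_force: [-0.1, 0.7, -2.0]
finger_gap: 0.25
finger_force: 40.0
```

Request:
{"name": "send_rows", "arguments": {"plan": [0, 0, 0, 0, 0, 1, 20, 0, 0, 0, 0, 0, 0, 20, 0, 0, 0, 0, 0, 0, 20]}}

```text
time_s: 14.68
eef_pos: [0.5102, 0.073, 0.0741]
orientation: [3.142, -0.0, -0.0]
wrist_force: [-0.2, 0.1, -2.3]
finger_gap: 0.255
finger_force: 40.0
```

Request:
{"name": "send_rows", "arguments": {"plan": [0, 0, 0, 0, 0, 1, 20, 0, 0, 0, 0, 0, 0, 20, 0, 0, 0, 0, 0, 0, 20]}}

```text
time_s: 15.05
eef_pos: [0.5103, 0.073, 0.0736]
orientation: [-3.142, 0.0, -0.0]
wrist_force: [-2.4, -0.2, 5.1]
finger_gap: 0.256
finger_force: 40.0
```

Contact at 0.0736, exactly the seated height. Release and rise.

Request:
{"name": "send_rows", "arguments": {"plan": [0, 0, 0, 0, 0, 0, 30, 0, 0, 0, 0, 0, 0, 40, 0, 0, 0, 0, 0, 0, 55, 0, 0, 0, 0, 0, 0, 60, 0, 0, 0, 0, 0, 0, 60]}}

```text
time_s: 15.68
eef_pos: [0.5102, 0.073, 0.073]
orientation: [-3.142, 0.0, 0.0]
wrist_force: [-0.6, -0.4, -0.6]
finger_gap: 0.654
finger_force: 0.0
```

Request:
{"name": "send_rows", "arguments": {"plan": [0, 0, 0, 0, 0, -20, 60, 0, 0, 0, 0, 0, -40, 60, 0, 0, 0, 0, 0, -45, 60, 0, 0, 0, 0, 0, -30, 60, 0, 0, 0, 0, 0, 0, 60]}}

```text
time_s: 16.3
eef_pos: [0.5117, 0.0732, 0.2103]
orientation: [-3.141, 0.0, -0.007]
wrist_force: [-0.1, 0.0, -0.4]
finger_gap: 0.654
finger_force: 0.0
```

```bash
python3 - <<'E'
from h import *
from bench import eyes
o=[]
for n in("wrist","scene"):
    i=eyes.camera_info(n); im=eyes.read_camera(n)[:,:,::-1].copy()
    if n=="scene":
        s=5; x0,y0=270,130
        i=dict(i); A=np.array(i["mtx"]).copy(); A[:2]*=s; A[0,2]-=x0*s; A[1,2]-=y0*s; i["mtx"]=A
        im=cv2.resize(im[y0:y0+110,x0:x0+128],None,fx=s,fy=s,interpolation=2)
    for L in M["lid"]:
        for r,z in L: cv2.polylines(im,[np.round(proj(ring(.5101,.0733,r,z+.005),i)).astype(np.int32)],True,(0,0,255),1)
    o.append(im)
cv2.imwrite("pics/t.png",np.vstack([o[0][50:250],cv2.copyMakeBorder(cv2.resize(o[1],(465,400)),0,0,0,175,0)]))
E
```

```text
(no output)
```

View pics/t.png

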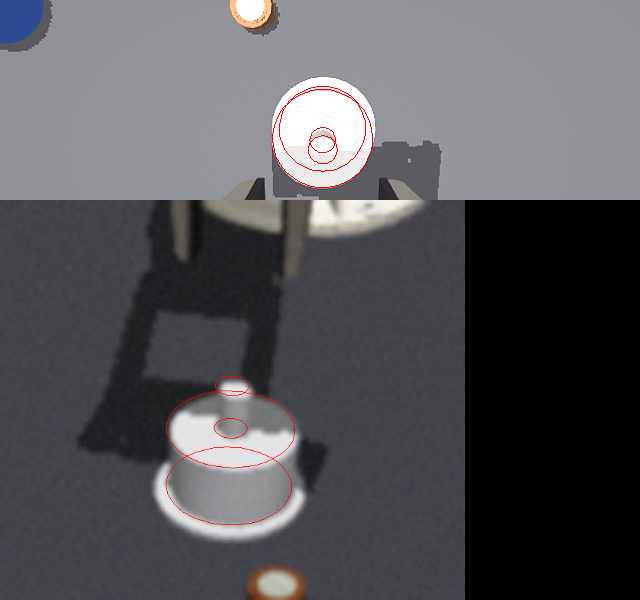

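The lid, at (323,135) in the wrist half and (230,450) in the scene half, sits level on the flange with an even ring of flange showing round it, matching the overlay for fully on. The gripper is clear.

```bash
python3 -c "
from bench import arm
print(arm.finish_job())"
```

```text
the job is handed in; nothing more can be done
None
```

The lens cell stands centred on the wide base, the wide lid is fully down over it and released, I never touched the narrow lid, and the job was handed in at about 16.4 s; no verdict came back.

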